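Re-rack the stain containers in reverse order

ROBOT

A 6-joint arm with a two-finger parallel gripper is mounted at the origin on the work surface. World frame = base frame: x ahead of the robot, y to its left, z up, the work surface at z = 0. Lengths are in m, angles in rad, forces in N, time in s.
With the tool pointing down it reaches from about 0.35 to 0.85 m from the base axis. Payload 8.1 kg.
Tool frame: the origin (TCP) lies at the very end of the fingers, on their centre line; the grasp point (between the pads) lies robot.grip_point_offset behind it (robot.grip_point_offset is the distance from the TCP to the grasp point, in m); z points along the fingers, y is the line along which they close (so a half turn about z gives the same grasp; the last joint's range is limited). The gripper opens to 93 mm and grips with 3 to 60 N. Pads are 15 mm wide; open, the fingers measure 128 mm over their backs; the gripper's body (75 mm by 188 mm) begins 65 mm behind the grasp point.
Start: joints at [-1.372, 0.13, 1.488, -0, 1.523, -0.085], TCP at [0.168, -0.576, 0.18] pointing down, gripper open.
Joint ranges: [-2.96, 2.96], [-0.89, 2.26], [0.02, 2.5], [-1.34, 4.48], [0, 2.73], [-2.66, 2.66]. Speed limits (rad/s): [2.39, 2.39, 2.79, 3.14, 3.14, 3.14].

INTERFACE

Orientations are given as a rotation vector (axis times angle).
In Python, from plant import robot, eyes gives the robot as it stands. The module is installed in compiled form; this text tells all that it offers.
- The arm moves only by the tool apply_moves, never from a script. Its argument "steps" is one flat list of numbers, 7 for each row, row after row: the shift along the tool's x, y, z in units of 30 mm (1.0 is 30 mm), then the turn, a rotation vector about the tool's x, y, z in units of 6 degrees (1.0 is 6 degrees), then the opening in per cent of the stroke, from 0 (shut) to 100 (fully open). In form: [dx, dy, dz, ax, ay, az, fingers, dx, dy, dz, ax, ay, az, fingers, ...]. A call has 1 to 12 rows; each row shifts and turns the commanded pose from where the row before left it, along the tool's axes as they then stand; what a row does not reach is not made up. A row lasts 1/12 s, in which the tool goes at most 41.7 mm and 7.16 degrees, less where a joint would pass 70% of its speed; a pose out of reach is approached as far as the arm can. A call is refused whole if a number of a shift passes 1 or a number of a turn 1, either way. A call with a gripper value outside its range is refused whole. The fingers move at their own pace and stop on an object; "grip_force" is the grip in N (left out, the last holds). Time passes only in rows, so rows that do not move let the fingers close. It gives the time, the measured TCP pose, the force, the opening and the grip force at its end, in the units of the state.
- robot.read_state(): the state, without advancing time (a new reading comes with each control period).
- eyes.read_camera(name): name is "side" or "top"; returns the picture (384x512x3 uint8, red, green, blue); there is no depth.
- eyes.calibration(name): a dict with "K" (3x3 intrinsics, pixels), "R" (3x3) and "t" (3): a world point X has camera coordinates R X + t. Camera axes: x right, y down, z forward; pixel columns grow to the right and rows downward; lengths in m; the calibration is good to about 2 mm. A picture is of the moment at which its call begins. calibration takes no time and is no camera call.
- robot.close_job(): hands the job in; it is judged then, once.
Trained networks look in the newest picture that a camera, given by its name, has taken for a name from the list of things; names that differ only in an ending like _2 or _b are one class to them, and where a whole thing is asked for, a point or a joint stands for the part that bears it (a point fixed in the world has none). Each returns a list of dicts, best first, with "conf" (0 to 1); they miss things now and then, are a little off and sometimes report something else, mostly with a low value. They report only what shows in the picture. A call takes as long as a camera call.
- eyes.search_frame(camera, thing): "rect" ([left, top, width, height] in pixels, round what is visible of it).
- eyes.place_of(camera, thing): "xy" ([column, row] in pixels: a listed point, or the origin of a listed thing).
The state is a dict: "t": time; "q": joint angles; "dq": joint speeds; "joint_torque": joint torques, N m; "tool_pos": TCP position; "orientation": TCP orientation; "force": force on the tool from outside, world axes, zero at the start; "wrist_torque": the same for the moment, N m; "opening": finger opening in m; "gripper_force": force on a finger pad.
Only numpy, scipy, OpenCV 4.12 (cv2) and the standard library are available. Lean on these libraries where they do the work, as an engineer would, in place of code of your own. Each camera call takes 0.05 s, during which the arm holds its last target. There are 200 camera calls.

TASK

The staining series by the microscope is to be run backwards: move the four amber containers from the full rack to the empty rack in reverse order, counted from each rack's tall end wall, so that the one nearest the tall end wall in the full rack ends farthest from the tall end wall in the other, and so on. Leave each standing upright on the floor of its own bay, released; the white rings stay behind.

Things in the scene. Friction and masses are not known exactly. Their poses are not given: they have to be found in the camera images.
- full_rack: fixed grey tray rack that is full at the start, 263 x 67 mm, at any yaw. One row of four bays, 57 mm square inside. Floor 6 mm; walls 5 mm thick, tops 18 mm above the table; one end wall, 15 mm thick, is tall (40 mm). Origin: under the middle of the four bays, at table height; x along the row to the tall end wall, z up. Bay centres: x = +93, +31, -31, -93 mm, y = 0, floor z = 6 mm.
- empty_rack: fixed grey tray rack that is empty at the start, 263 x 67 mm, at any yaw. One row of four bays, 57 mm square inside. Floor 6 mm; walls 5 mm thick, tops 18 mm above the table; one end wall, 15 mm thick, is tall (40 mm). Origin: under the middle of the four bays, at table height; x along the row to the tall end wall, z up. Bay centres: x = +93, +31, -31, -93 mm, y = 0, floor z = 6 mm.
- jar: squat wide jar of amber glass, 40 mm diameter to 36 mm, with a wide white screw cap 38 mm in diameter from 36 to 56 mm (the top); about 90 g. Can be gripped from above by the cap. Origin: centre of its underside (on the bay floor at the start); z is its upright axis. Closed, rigid; stands loose inside its ring.
- vial: slim straight vial of amber glass, 26 mm diameter to 62 mm, with a white cap 24 mm in diameter from 62 to 80 mm (the top); about 50 g. Can be gripped from above at the cap. Origin: centre of its underside (on the bay floor at the start); z is its upright axis. Closed, rigid; stands loose inside its ring.
- flask: small conical flask of amber glass, foot 40 mm in diameter, narrowing from 6 mm to 48 mm up; straight neck with glass stopper, no cap, 18 mm in diameter from 48 to 80 mm (the top); about 70 g. Can be gripped from above by the neck. Origin: centre of its underside (on the bay floor at the start); z is its upright axis. Closed, rigid; stands loose inside its ring.
- square: square bottle of amber glass, 32 x 32 mm to 46 mm, at any yaw, with a round white cap 28 mm in diameter from 52 to 74 mm (the top); about 80 g. Can be gripped from above by the cap. Origin: centre of its underside (on the bay floor at the start); z is its upright axis. Closed, rigid; stands loose inside its ring.
- collar_jar: flat white plastic ring lying fixed in one bay of the full rack (stays there), outer diameter 54 mm, 8 mm high, inner diameter 44 mm; it surrounds the foot of the squat jar at the start and so shows afterwards in which bay that one stood. Origin: centre of its underside, on the bay floor, at the bay's centre
- collar_vial: flat white plastic ring lying fixed in one bay of the full rack (stays there), outer diameter 54 mm, 8 mm high, inner diameter 32 mm; it surrounds the foot of the slim vial at the start and so shows afterwards in which bay that one stood. Origin: centre of its underside, on the bay floor, at the bay's centre
- collar_flask: flat white plastic ring lying fixed in one bay of the full rack (stays there), outer diameter 54 mm, 8 mm high, inner diameter 44 mm; it surrounds the foot of the conical flask at the start and so shows afterwards in which bay that one stood. Origin: centre of its underside, on the bay floor, at the bay's centre
- collar_square: flat white plastic ring lying fixed in one bay of the full rack (stays there), outer diameter 54 mm, 8 mm high, inner diameter 49 mm; it surrounds the foot of the square bottle at the start and so shows afterwards in which bay that one stood. Origin: centre of its underside, on the bay floor, at the bay's centre

How it is judged:
At the end, for the whole second after the job is handed in: Each container stands in the empty rack, in the bay that mirrors its old bay (its ring) counted from the tall end walls: within 15 mm of the bay centre along and across the row, underside within 4 mm of the bay floor, upright within 0.1 rad, at rest (20 mm/s, 0.2 rad/s) (((x of collar_jar in the frame of full_rack between 0.083 and 0.103 m and x of jar in the frame of empty_rack between -0.108 and -0.078 m) or (x of collar_jar in the frame of full_rack between 0.021 and 0.041 m and x of jar in the frame of empty_rack between -0.046 and -0.016 m) or (x of collar_jar in the frame of full_rack between -0.041 and -0.021 m and x of jar in the frame of empty_rack between 0.016 and 0.046 m) or (x of collar_jar in the frame of full_rack between -0.103 and -0.083 m and x of jar in the frame of empty_rack between 0.078 and 0.108 m)) and y of jar in the frame of empty_rack between -0.015 and 0.015 m and z of jar in the frame of empty_rack between 0.002 and 0.01 m and angle between each of jar, vial, flask, square's own z axis and vertical below 0.1 rad and linear speed of each of jar, vial, flask, square below 0.02 m/s and angular speed of each of jar, vial, flask, square below 0.2 rad/s and ((x of collar_vial in the frame of full_rack between 0.083 and 0.103 m and x of vial in the frame of empty_rack between -0.108 and -0.078 m) or (x of collar_vial in the frame of full_rack between 0.021 and 0.041 m and x of vial in the frame of empty_rack between -0.046 and -0.016 m) or (x of collar_vial in the frame of full_rack between -0.041 and -0.021 m and x of vial in the frame of empty_rack between 0.016 and 0.046 m) or (x of collar_vial in the frame of full_rack between -0.103 and -0.083 m and x of vial in the frame of empty_rack between 0.078 and 0.108 m)) and y of vial in the frame of empty_rack between -0.015 and 0.015 m and z of vial in the frame of empty_rack between 0.002 and 0.01 m and ((x of collar_flask in the frame of full_rack between 0.083 and 0.103 m and x of flask in the frame of empty_rack between -0.108 and -0.078 m) or (x of collar_flask in the frame of full_rack between 0.021 and 0.041 m and x of flask in the frame of empty_rack between -0.046 and -0.016 m) or (x of collar_flask in the frame of full_rack between -0.041 and -0.021 m and x of flask in the frame of empty_rack between 0.016 and 0.046 m) or (x of collar_flask in the frame of full_rack between -0.103 and -0.083 m and x of flask in the frame of empty_rack between 0.078 and 0.108 m)) and y of flask in the frame of empty_rack between -0.015 and 0.015 m and z of flask in the frame of empty_rack between 0.002 and 0.01 m and ((x of collar_square in the frame of full_rack between 0.083 and 0.103 m and x of square in the frame of empty_rack between -0.108 and -0.078 m) or (x of collar_square in the frame of full_rack between 0.021 and 0.041 m and x of square in the frame of empty_rack between -0.046 and -0.016 m) or (x of collar_square in the frame of full_rack between -0.041 and -0.021 m and x of square in the frame of empty_rack between 0.016 and 0.046 m) or (x of collar_square in the frame of full_rack between -0.103 and -0.083 m and x of square in the frame of empty_rack between 0.078 and 0.108 m)) and y of square in the frame of empty_rack between -0.015 and 0.015 m and z of square in the frame of empty_rack between 0.002 and 0.01 m); the robot touches nothing.
It also fails if it takes over 96 s, if anything falls off the work surface, if the arm or the gripper's body presses on something with over 40 N, if the wrist force passes 120 N, or if a joint passes its speed limit or range.

## Working session

There is one attempt and no reset: what is moved stays moved. The work goes in short steps, Python scripts to look and compute and a tool call to move; the robot and the scene stay as the last step left them, time stands still between calls to the robot, and variables do not carry over. Pictures are saved under pics/ and viewed, at most 14 in all, crops included, and the job is handed in when it is done.

Besides the shell and the picture viewer there is one more tool, called after ">>>" as name(argument=value, ...) on one line, values as JSON. apply_moves: Moves the arm, as the interface text tells. Its arguments: {"type":"object","properties":{"steps":{"type":"array"},"grip_force":{"type":"number"}},"required":["steps"]}

```bash
mkdir -p pics; python3 - <<'E'
from plant import robot, eyes
import cv2, numpy as np
s=robot.read_state(); print({k:np.round(v,3) for k,v in s.items()}, robot.grip_point_offset)
for c in ("top","side"):
    im=eyes.read_camera(c); cv2.imwrite(f"pics/{c}0.png",im[:,:,::-1])
    k=eyes.calibration(c); print(c,np.round(k["K"],1).tolist(),np.round(k["R"],3).tolist(),np.round(k["t"],3).tolist())
    for n in ("full_rack","empty_rack","jar","vial","flask","square"):
        print(n,[(np.round(d["xy"]).tolist(),round(d["conf"],2)) for d in eyes.place_of(c,n)][:3],[(np.round(d["rect"]).tolist(),round(d["conf"],2)) for d in eyes.search_frame(c,n)][:2])
E
```

```text
{'t': np.float64(0.0), 'q': array([-1.372,  0.131,  1.489,  0.   ,  1.523, -0.085]), 'dq': array([ 0.   , -0.001,  0.001,  0.002, -0.001,  0.001]), 'joint_torque': array([-2.0000e-03, -5.5984e+01, -4.9177e+01,  7.7000e-02,  3.5000e-02,
       -0.0000e+00]), 'tool_pos': array([ 0.168, -0.575,  0.179]), 'orientation': array([-3.108, -0.444,  0.   ]), 'force': array([ 0.054, -0.76 , -0.106]), 'wrist_torque': array([-0.021, -0.028, -0.035]), 'gripper_force': np.float64(0.0), 'opening': np.float64(0.093)} 0.0188
top [[356.4, 0.0, 255.9], [0.0, 356.4, 187.3], [0.0, 0.0, 1.0]] [[-0.023, -1.0, 0.013], [-0.985, 0.021, -0.174], [0.174, -0.017, -0.985]] [-0.003, 0.557, 0.766]
full_rack [([156.0, 209.0], 0.69)] [([99.0, 169.0, 114.0, 85.0], 0.77), ([144.0, 208.0, 15.0, 11.0], 0.3)]
empty_rack [([345.0, 201.0], 0.8)] [([294.0, 159.0, 108.0, 83.0], 0.61)]
jar [([197.0, 191.0], 0.71)] [([184.0, 176.0, 19.0, 20.0], 0.76)]
vial [([128.0, 229.0], 0.68)] [([109.0, 223.0, 20.0, 15.0], 0.67)]
flask [([172.0, 203.0], 0.78), ([126.0, 234.0], 0.5), ([146.0, 220.0], 0.39)] [([160.0, 195.0, 20.0, 19.0], 0.74), ([98.0, 170.0, 115.0, 86.0], 0.53)]
square [([148.0, 217.0], 0.64)] [([131.0, 208.0, 24.0, 19.0], 0.81)]
side [[354.8, 0.0, 250.7], [0.0, 354.8, 194.9], [0.0, 0.0, 1.0]] [[-0.772, -0.636, -0.003], [-0.477, 0.583, -0.658], [0.42, -0.506, -0.753]] [0.416, 0.292, 0.483]
full_rack [([178.0, 297.0], 0.85)] [([127.0, 230.0, 86.0, 153.0], 0.88)]
empty_rack [([318.0, 155.0], 0.65)] [([301.0, 106.0, 35.0, 90.0], 0.95), ([174.0, 250.0, 19.0, 40.0], 0.21)]
jar [([189.0, 250.0], 0.63)] [([176.0, 225.0, 25.0, 35.0], 0.66)]
vial [([162.0, 352.0], 0.91)] [([144.0, 328.0, 30.0, 35.0], 0.93), ([172.0, 250.0, 26.0, 42.0], 0.58)]
flask [([183.0, 277.0], 0.77)] [([172.0, 249.0, 23.0, 41.0], 0.62)]
square [([176.0, 317.0], 0.73)] [([158.0, 287.0, 26.0, 37.0], 0.67)]
```

View pics/top0.png

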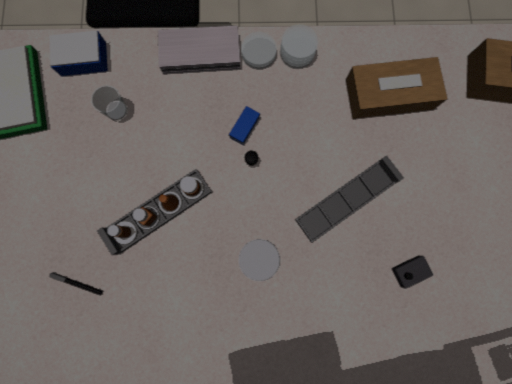

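View pics/side0.png

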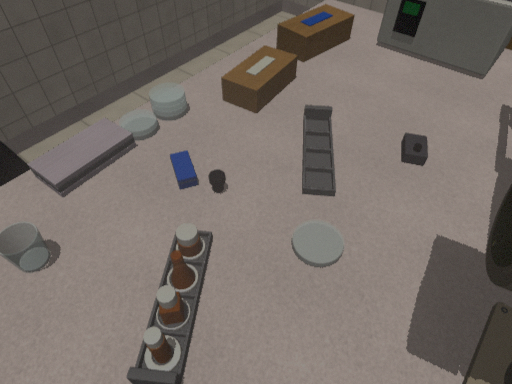

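The top picture shows the full rack around (156,209), with its tall wall at lower left by the vial, around (110,241). From that wall the order is vial, square, flask, jar. The empty rack is around (348,200), with its tall wall at upper right, around (392,170).

```bash
cat > h.py <<'E'
import cv2, numpy as np
from plant import robot, eyes
def proj(c,X):
    k=eyes.calibration(c); p=(np.array(k["R"])@np.atleast_2d(X).T).T+np.array(k["t"]); p=p@np.array(k["K"]).T; return p[:,:2]/p[:,2:]
def ray(c,uv,z):
    k=eyes.calibration(c);R=np.array(k["R"]);t=np.array(k["t"]);d=R.T@np.linalg.inv(k["K"])@np.array([uv[0],uv[1],1.]);o=-R.T@t
    return o+d*(z-o[2])/d[2]
E
python3 - <<'E'
from h import *
a=cv2.imread("pics/top0.png")
cv2.imwrite("pics/c1.png",cv2.convertScaleAbs(cv2.resize(a[165:260,95:217],None,fx=6,fy=6,interpolation=cv2.INTER_CUBIC),alpha=1.5))
cv2.imwrite("pics/c2.png",cv2.convertScaleAbs(cv2.resize(a[153:247,288:410],None,fx=6,fy=6,interpolation=cv2.INTER_CUBIC),alpha=2))
E
```

```text
(no output)
```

View pics/c1.png

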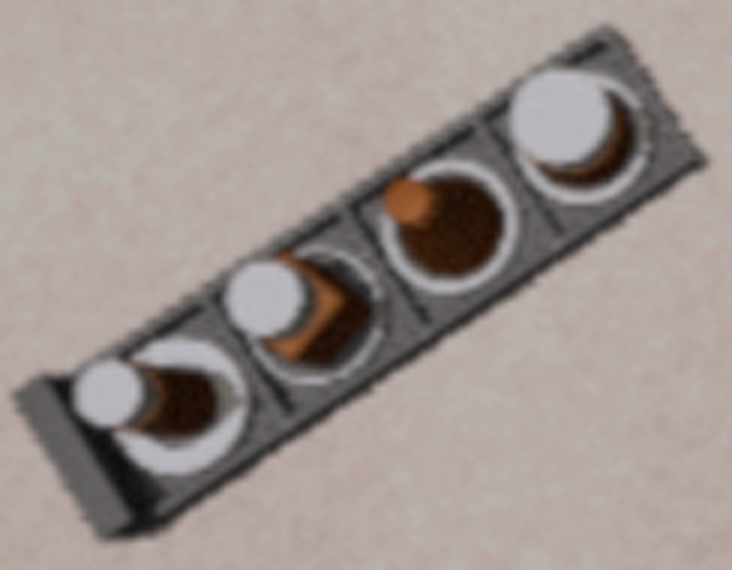

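View pics/c2.png

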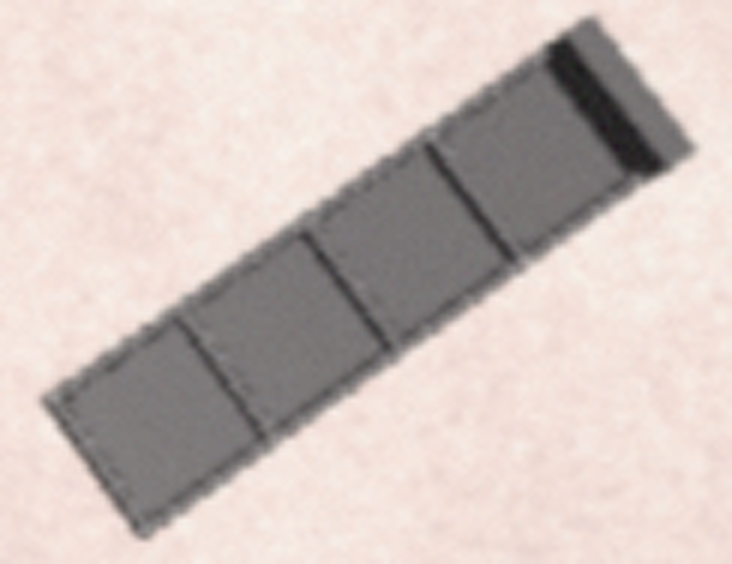

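The crops give clear corners of both racks, plus ring and cap centres. From the tall wall the order is vial, square, flask, jar. Next I fit the poses.

```bash
cat >> h.py <<'E'
from scipy.spatial.transform import Rotation as Ro
def plan(x,y,yawrack,z):
    "shift in tool axes (units) and az units to reach TCP x,y,z with tool y along rack y"
    s=robot.read_state(); R=Ro.from_rotvec(s["orientation"]).as_matrix(); p=s["tool_pos"]
    d=R.T@(np.array([x,y,z])-p)/0.03
    ty=np.arctan2(R[1,1],R[0,1]); want=yawrack+np.pi/2
    a=(want-ty+np.pi/2)%np.pi-np.pi/2      # world z turn
    print("t",round(s["t"],2),"pos",p.round(4),"tooly",np.degrees(ty).round(1),"tilt z",R[:,2].round(3),"open",round(s["opening"],4),"q",s["q"].round(2))
    print("d units (current axes)",d.round(2),"az units",round(-np.degrees(a)/6,2))
E
python3 - <<'E'
from h import *
from scipy.optimize import least_squares
def up(p,o): return (np.array(p)+.5)/6-.5+np.array(o)
def fit(pts,X,g):
    pts=np.array(pts);X=np.array(X)
    def W(q): c,s=np.cos(q[2]),np.sin(q[2]); return np.c_[q[0]+c*X[:,0]-s*X[:,1],q[1]+s*X[:,0]+c*X[:,1],X[:,2]]
    f=lambda q:(proj("top",W(q))-pts).ravel()
    r=least_squares(f,g); print(r.x.round(4),np.degrees(r.x[2]).round(1),"res",r.fun.reshape(-1,2).round(1).tolist()); return r.x
T=.1365;L=-.1265;Y=.0335
A=[[T,-Y,.04],[T,Y,.04],[L,-Y,.018],[L,Y,.018],[.093,0,.014],[.031,0,.014],[-.031,0,.014],[-.093,0,.014]]
full=fit(up([(15,395),(100,535),(612,28),(706,160),(183,405),(318,315),(450,227),(582,140)],(95,165)),A,[.5,.2,2.1])
emp=fit(up([(695,150),(597,15),(142,540),(42,400)],(288,153)),A[:4],[.5,-.2,-1.])
for n,q,uvs in (("full",full,[178,297]),("empty",emp,[318,155])): print(n,proj("side",[[q[0],q[1],0]]).round(1),uvs)
caps={"vial":((112,393),.086),"square":((267,298),.080),"flask":((408,200),.086),"jar":((562,117),.062)}
def w(q,x): return q[:2]+x*np.array([np.cos(q[2]),np.sin(q[2])])
bx=dict(vial=.093,square=.031,flask=-.031,jar=-.093)
for n,(p,z) in caps.items(): print(n,ray("top",up(p,(95,165)),z)[:2].round(4),"baycentre",w(full,bx[n]).round(4),"target",w(emp,-bx[n]).round(4))
print(proj("side",[[*w(full,bx[n]),.006] for n in bx]).round(0).tolist())
j=w(full,-.093); plan(*j,full[2],.18)
E
```

```text
[0.514  0.2134 2.1427] 122.8 res [[-0.9, -0.5], [0.0, 1.2], [0.0, -0.8], [-0.4, 0.1], [-0.4, -0.1], [0.1, -0.0], [0.7, -0.1], [0.9, -0.0]]
[ 0.5263 -0.2286 -0.9919] -56.8 res [[0.5, 0.4], [-0.8, -0.1], [0.2, 0.1], [0.1, -0.4]]
full [[180.7 297.8]] [178, 297]
empty [[317.9 155. ]] [318, 155]
vial [0.464  0.2907] baycentre [0.4636 0.2916] target [ 0.4754 -0.1507]
square [0.4972 0.2391] baycentre [0.4972 0.2395] target [ 0.5093 -0.2026]
flask [0.5308 0.1878] baycentre [0.5308 0.1873] target [ 0.5432 -0.2545]
jar [0.5646 0.137 ] baycentre [0.5643 0.1352] target [ 0.5771 -0.3064]
[[165.0, 355.0], [175.0, 314.0], [185.0, 279.0], [193.0, 249.0]]
t 1.3 pos [ 0.168  -0.576   0.1801] tooly -73.7 tilt z [ 0.  0. -1.] open 0.0926 q [-1.37  0.13  1.49  0.    1.52 -0.09]
d units (current axes) [ 1.932e+01 -1.906e+01  1.000e-02] az units 12.25
```

Fits agree across both cameras, within a few mm. The two racks are nearly antiparallel, so one tool yaw (tool y at 33°) serves both. I turn first.

>>> apply_moves(steps=[0, 0, 0, 0, 0, -1, 100, 0, 0, 0, 0, 0, -1, 100, 0, 0, 0, 0, 0, -1, 100, 0, 0, 0, 0, 0, -1, 100, 0, 0, 0, 0, 0, -1, 100, 0, 0, 0, 0, 0, -1, 100, 0, 0, 0, 0, 0, -1, 100, 0, 0, 0, 0, 0, -1, 100, 0, 0, 0, 0, 0, -1, 100, 0, 0, 0, 0, 0, -1, 100, 0, 0, 0, 0, 0, -1, 100, 0, 0, 0, 0, 0, -1, 100], grip_force=20)

```text
t: 2.3
tool_pos: [0.168, -0.576, 0.1801]
orientation: [-2.249, -2.193, -0.0]
force: [1.3, -0.4, -0.8]
opening: 0.0928
gripper_force: 0.0
```

>>> apply_moves(steps=[0, 0, 0, 0, 0, -1, 100, 0, 0, 0, 0, 0, -1, 100, 0, 0, 0, 0, 0, -1, 100, 0, 0, 0, 0, 0, -1, 100, 0, 0, 0, 0, 0, -1, 100, 0, 0, 0, 0, 0, -0.78, 100, 0.53, 1, 0, 0, 0, 0, 100, 0.53, 1, 0, 0, 0, 0, 100, 0.53, 1, 0, 0, 0, 0, 100, 0.53, 1, 0, 0, 0, 0, 100, 0.53, 1, 0, 0, 0, 0, 100, 0.53, 1, 0, 0, 0, 0, 100])

```text
t: 3.3
tool_pos: [0.2677, -0.3967, 0.1802]
orientation: [1.501, 2.76, -0.0]
force: [0.5, 0.3, -0.3]
opening: 0.0929
gripper_force: 0.0
```

>>> apply_moves(steps=[0.53, 1, 0, 0, 0, 0, 100, 0.53, 1, 0, 0, 0, 0, 100, 0.53, 1, 0, 0, 0, 0, 100, 0.53, 1, 0, 0, 0, 0, 100, 0.53, 1, 0, 0, 0, 0, 100, 0.53, 1, 0, 0, 0, 0, 100, 0.53, 1, 0, 0, 0, 0, 100, 0.53, 1, 0, 0, 0, 0, 100, 0.53, 1, 0, 0, 0, 0, 100, 0.53, 1, 0, 0, 0, 0, 100, 0.53, 1, 0, 0, 0, 0, 100, 0, 0, 0, 0, 0, 0, 100])

```text
t: 4.3
tool_pos: [0.451, -0.067, 0.1803]
orientation: [1.494, 2.763, 0.004]
force: [0.6, -0.5, -0.1]
opening: 0.0928
gripper_force: 0.0
```

```bash
python3 -c "
from h import *
plan(.5645,.136,2.147,.18)"
```

```text
t 4.3 pos [ 0.451  -0.067   0.1803] tooly 33.2 tilt z [ 0.001  0.002 -1.   ] open 0.0928 q [-0.26 -0.27  1.87  0.    1.54 -0.84]
d units (current axes) [3.59 6.87 0.03] az units 0.03
```

>>> apply_moves(steps=[0.51, 0.98, 0, 0, 0, 0, 100, 0.51, 0.98, 0, 0, 0, 0, 100, 0.51, 0.98, 0, 0, 0, 0, 100, 0.51, 0.98, 0, 0, 0, 0, 100, 0.51, 0.98, 0, 0, 0, 0, 100, 0.51, 0.98, 0, 0, 0, 0, 100, 0.53, 0.99, 0, 0, 0, 0, 100, 0, 0, 0, 0, 0, 0, 100, 0, 0, 0.8, 0, 0, 0, 100, 0, 0, 0.8, 0, 0, 0, 100, 0, 0, 0.8, 0, 0, 0, 100, 0, 0, 0, 0, 0, 0, 100])

```text
t: 5.3
tool_pos: [0.5597, 0.1294, 0.1024]
orientation: [-1.497, -2.754, 0.008]
force: [-0.9, 0.2, -1.7]
opening: 0.0929
gripper_force: 0.0
```

```bash
python3 -c "
from h import *
plan(.5645,.136,2.147,.043)
im=eyes.read_camera('side'); cv2.imwrite('pics/s1.png',cv2.resize(im[130:384,80:420,::-1],None,fx=2,fy=2))"
```

```text
t 5.3 pos [0.5597 0.1294 0.1024] tooly 32.9 tilt z [-0.009 -0.002 -1.   ] open 0.0929 q [ 0.14  0.12  1.64 -0.    1.39 -0.44]
d units (current axes) [0.09 0.27 1.98] az units -0.01
```

View pics/s1.png

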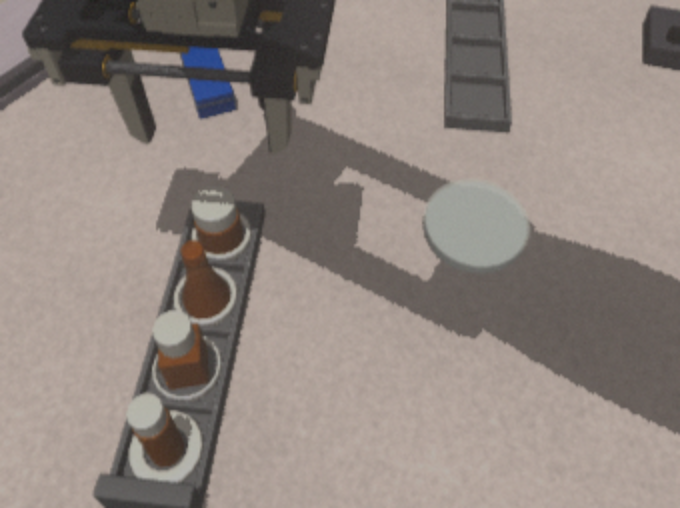

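The side view shows the fingers straddling the jar (cap at crop (215,205)). I settle, then read the pose.

>>> apply_moves(steps=[0, 0, 0, 0, 0, 0, 100, 0, 0, 0, 0, 0, 0, 100, 0, 0, 0, 0, 0, 0, 100])

```text
t: 5.6
tool_pos: [0.565, 0.1306, 0.1105]
orientation: [1.5, 2.757, 0.003]
force: [0.2, 0.7, 0.3]
opening: 0.0931
gripper_force: 0.0
```

```bash
python3 -c "
from h import *
plan(.5645,.136,2.147,.043)"
```

```text
t 5.6 pos [0.565  0.1306 0.1105] tooly 32.9 tilt z [ 0.003  0.    -1.   ] open 0.0931 q [ 0.14  0.11  1.63 -0.    1.39 -0.44]
d units (current axes) [0.16 0.08 2.25] az units -0.02
```

>>> apply_moves(steps=[0.16, 0.08, 0.25, 0, 0, 0, 100, 0, 0, 0.5, 0, 0, 0, 100, 0, 0, 0.5, 0, 0, 0, 100, 0, 0, 0.5, 0, 0, 0, 100, 0, 0, 0.5, 0, 0, 0, 100, 0, 0, 0, 0, 0, 0, 100, 0, 0, 0, 0, 0, 0, 100, 0, 0, 0, 0, 0, 0, 20, 0, 0, 0, 0, 0, 0, 20, 0, 0, 0, 0, 0, 0, 20, 0, 0, 0, 0, 0, 0, 20, 0, 0, 0, 0, 0, 0, 20])

```text
t: 6.6
tool_pos: [0.5633, 0.136, 0.0413]
orientation: [1.5, 2.759, 0.001]
force: [-0.3, 0.4, -0.6]
opening: 0.0645
gripper_force: 0.0
```

```bash
python3 -c "
from h import *
plan(.5645,.136,2.147,.145)"
```

```text
t 6.6 pos [0.5633 0.136  0.0413] tooly 32.9 tilt z [ 0.001  0.    -1.   ] open 0.0645 q [ 0.15  0.18  1.69  0.    1.27 -0.43]
d units (current axes) [-0.02  0.04 -3.46] az units -0.01
```

>>> apply_moves(steps=[0, 0, -0.06, 0, 0, 0, 20, 0, 0, 0, 0, 0, 0, 20, 0, 0, 0, 0, 0, 0, 20, 0, 0, 0, 0, 0, 0, 20, 0, 0, 0, 0, 0, 0, 20, 0, 0, 0, 0, 0, 0, 20, 0, 0, 0, 0, 0, 0, 20, 0, 0, -0.3, 0, 0, 0, 20, 0, 0, -0.5, 0, 0, 0, 20])

```text
t: 7.35
tool_pos: [0.5612, 0.1357, 0.0651]
orientation: [-1.499, -2.757, 0.004]
force: [1.0, -0.2, 0.4]
opening: 0.0188
gripper_force: 0.0
```

```bash
python3 -c "
from h import *
plan(.577,-.3064,2.147,.158)
s=robot.read_state();print(s['gripper_force'],s['force'])"
```

```text
t 7.35 pos [0.5612 0.1357 0.0651] tooly 32.9 tilt z [-0.004 -0.001 -1.   ] open 0.0188 q [ 0.15  0.16  1.67 -0.    1.31 -0.43]
d units (current axes) [-12.65  -7.58  -3.09] az units -0.01
0.0 [ 1.03562596 -0.17788865  0.36659661]
```

Opening is 18.8 mm, so the grasp missed. I look from both cameras.

```bash
python3 -c "
from h import *
a=eyes.read_camera('side')[190:384,100:300,::-1];b=eyes.read_camera('top')[150:270,80:230,::-1]
r=lambda i,f:cv2.resize(i,None,fx=f,fy=f,interpolation=cv2.INTER_CUBIC)
a=r(a,2);b=r(b,2.6);o=np.zeros((390,800,3),np.uint8);o[:388,:400]=a[:388];o[:312,400:790]=b[:312,:390];cv2.imwrite('pics/s2.png',o)"
```

```text
(no output)
```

View pics/s2.png

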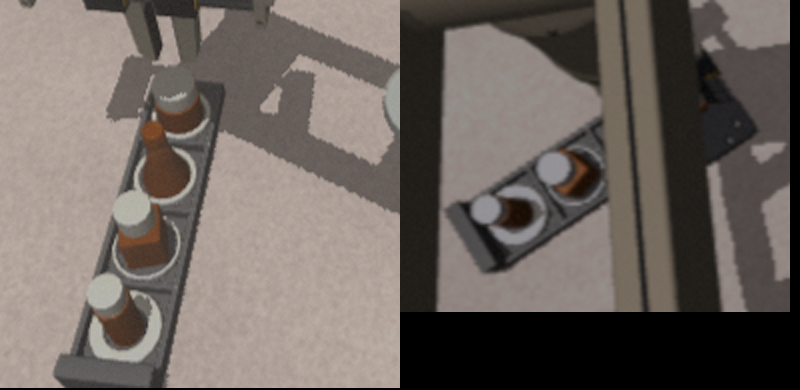

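```bash
python3 -c "
from h import *
plan(.5645,.136,2.147,.043)
p=robot.read_state()['tool_pos']
f=lambda X:((proj('side',X)-[100,190])*2).round(0).tolist()
print('tcp',f([p]),'tips',f([p+[.0079,.0051,0],p-[.0079,.0051,0]]))
print('jar top',f([[.5645,.136,.062]]),'foot',f([[.5645,.136,.006]]))
for c in ('side',):
  print([(np.round(d['xy'],1).tolist(),d['conf']) for d in eyes.place_of(c,'jar')],[(np.round(d['rect'],1).tolist(),d['conf']) for d in eyes.search_frame(c,'jar')])
"
```

```text
t 7.45 pos [0.565  0.1363 0.0696] tooly 32.9 tilt z [ 0.005  0.001 -1.   ] open 0.0186 q [ 0.15  0.15  1.67  0.    1.31 -0.43]
d units (current axes) [ 0.   -0.02  0.89] az units -0.01
tcp [[175.0, 76.0]] tips [[164.0, 75.0], [186.0, 77.0]]
jar top [[176.0, 82.0]] foot [[185.0, 117.0]]
[([189.7, 252.1], 0.95)] [([175.7, 222.4, 25.5, 33.7], 0.89), ([142.4, 322.1, 28.7, 41.9], 0.33)]
```

The jar still stands in its ring, with its cap at crop (178,80). The fingertips show at about (170,60), roughly 16 crop px above where the TCP should project. I open, go down again and look closer.

>>> apply_moves(steps=[0, 0, 0, 0, 0, 0, 65, 0, 0, 0, 0, 0, 0, 65, 0, 0, 0, 0, 0, 0, 65, 0, 0, 0, 0, 0, 0, 65, 0, 0, 0, 0, 0, 0, 65, 0, 0, 0, 0, 0, 0, 65, 0, 0, 0, 0, 0, 0, 65, 0, 0, 0.45, 0, 0, 0, 65, 0, 0, 0.45, 0, 0, 0, 65, 0, 0, 0, 0, 0, 0, 65, 0, 0, 0, 0, 0, 0, 65])

```text
t: 8.47
tool_pos: [0.5609, 0.1356, 0.0371]
orientation: [-1.499, -2.757, 0.004]
force: [0.4, 0.7, 0.6]
opening: 0.0606
gripper_force: 0.0
```

```bash
python3 -c "
from h import *
plan(.5645,.136,2.147,.043)
p=robot.read_state()['tool_pos']
f=lambda X:((proj('side',X)-[130,180])*5).round(0).tolist()
u=np.array([.8395,.544,0])
print('tips inner',f([p+.03*u,p-.03*u]),'outer',f([p+.048*u,p-.048*u]))
im=eyes.read_camera('side')[180:290,130:270,::-1]; cv2.imwrite('pics/s3.png',cv2.convertScaleAbs(cv2.resize(im,None,fx=5,fy=5,interpolation=cv2.INTER_CUBIC),alpha=1.5))"
```

```text
t 8.47 pos [0.5609 0.1356 0.0371] tooly 32.9 tilt z [-0.004 -0.001 -1.   ] open 0.0606 q [ 0.15  0.19  1.69  0.    1.26 -0.43]
d units (current axes) [-0.05  0.11 -0.2 ] az units -0.01
tips inner [[225.0, 292.0], [393.0, 308.0]] outer [[175.0, 288.0], [444.0, 313.0]]
```

View pics/s3.png

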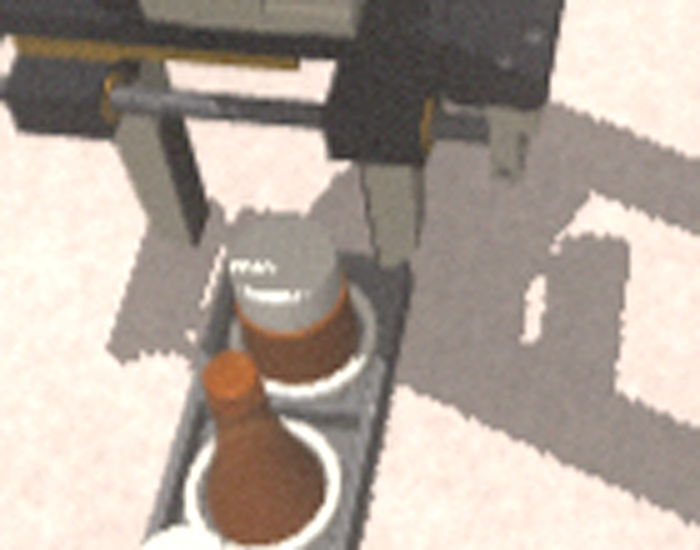

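Predicted tips are at (225,292) and (393,308), but they show at (195,245) and (390,265). So the real fingertips are about 25-30 mm higher than the reading, or offset along the row. I open fully, so the fingers sit outside the rack walls, and go lower to tell which.

>>> apply_moves(steps=[0, 0, 0, 0, 0, 0, 100, 0, 0, 0, 0, 0, 0, 100, 0, 0, 0, 0, 0, 0, 100, 0, 0, 0, 0, 0, 0, 100, 0, 0, 0, 0, 0, 0, 100, 0, 0, 0, 0, 0, 0, 100, 0, 0, 0.25, 0, 0, 0, 100, 0, 0, 0.25, 0, 0, 0, 100, 0, 0, 0.2, 0, 0, 0, 100, 0, 0, 0, 0, 0, 0, 100, 0, 0, 0, 0, 0, 0, 100, 0, 0, 0, 0, 0, 0, 100])

```text
t: 9.52
tool_pos: [0.5627, 0.1359, 0.0182]
orientation: [-1.5, -2.76, 0.0]
force: [-1.3, 0.3, 0.5]
opening: 0.093
gripper_force: 0.0
```

```bash
python3 -c "
from h import *
plan(.5645,.136,2.147,.043)
p=robot.read_state()['tool_pos']
f=lambda X:((proj('side',X)-[130,180])*5).round(0).tolist()
u=np.array([.8395,.544,0])
for dz in (0,.02,.03): q=p+[0,0,dz];print(dz,'tips inner',f([q+.0465*u,q-.0465*u]),'outer',f([q+.064*u,q-.064*u]))
im=eyes.read_camera('side')[180:290,130:270,::-1]; cv2.imwrite('pics/s4.png',cv2.convertScaleAbs(cv2.resize(im,None,fx=5,fy=5,interpolation=cv2.INTER_CUBIC),alpha=1.5))"
```

```text
t 9.52 pos [0.5627 0.1359 0.0182] tooly 32.9 tilt z [-0. -0. -1.] open 0.093 q [ 0.15  0.21  1.71  0.    1.23 -0.43]
d units (current axes) [-0.03  0.05 -0.83] az units -0.01
0 tips inner [[185.0, 316.0], [439.0, 340.0]] outer [[138.0, 311.0], [488.0, 345.0]]
0.02 tips inner [[175.0, 284.0], [435.0, 309.0]] outer [[126.0, 279.0], [485.0, 314.0]]
0.03 tips inner [[169.0, 268.0], [433.0, 293.0]] outer [[120.0, 263.0], [483.0, 297.0]]
```

View pics/s4.png

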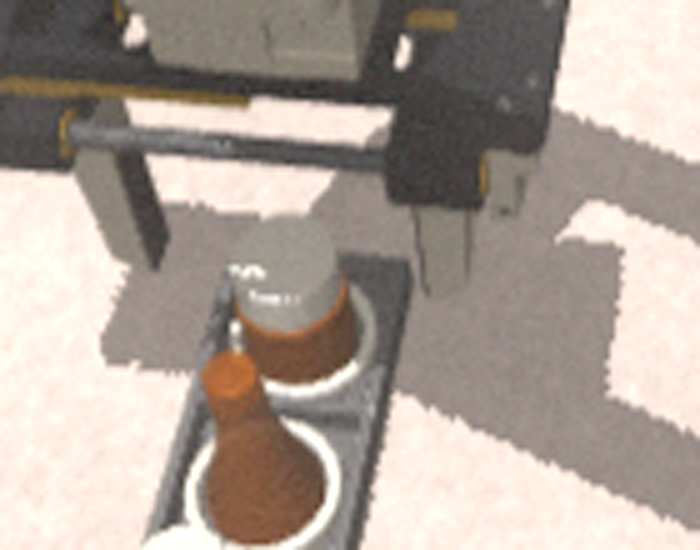

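Now the tips show at (145,268) and (440,296). That matches a tip about 30 mm above the reported TCP, and a lateral offset doesn't fit. So reported z is roughly 30 mm low, and the real tips are now at cap height. I close here.

>>> apply_moves(steps=[0, 0, 0, 0, 0, 0, 20, 0, 0, 0, 0, 0, 0, 20, 0, 0, 0, 0, 0, 0, 20, 0, 0, 0, 0, 0, 0, 20, 0, 0, 0, 0, 0, 0, 20, 0, 0, 0, 0, 0, 0, 20, 0, 0, 0, 0, 0, 0, 20, 0, 0, 0, 0, 0, 0, 20, 0, 0, 0, 0, 0, 0, 20, 0, 0, 0, 0, 0, 0, 20, 0, 0, 0, 0, 0, 0, 20, 0, 0, 0, 0, 0, 0, 20])

```text
t: 10.57
tool_pos: [0.563, 0.136, 0.0186]
orientation: [1.5, 2.76, 0.0]
force: [0.5, 0.3, 1.0]
opening: 0.0374
gripper_force: 20.0
```

Gripped at 37.4 mm, which is the cap. Lift.

>>> apply_moves(steps=[0, 0, -0.2, 0, 0, 0, 20, 0, 0, -0.4, 0, 0, 0, 20, 0, 0, -0.6, 0, 0, 0, 20, 0, 0, -0.6, 0, 0, 0, 20, 0, 0, -0.6, 0, 0, 0, 20, 0, 0, -0.6, 0, 0, 0, 20, 0, 0, -0.4, 0, 0, 0, 20, 0, 0, 0, 0, 0, 0, 20, 0, 0, 0, 0, 0, 0, 20])

```text
t: 11.32
tool_pos: [0.5635, 0.136, 0.1214]
orientation: [1.5, 2.759, 0.002]
force: [-0.8, -0.5, -1.4]
opening: 0.0375
gripper_force: 19.9
```

```bash
python3 -c "
from h import *
plan(.577,-.3064,2.147,.12)"
```

```text
t 11.32 pos [0.5635 0.136  0.1214] tooly 32.9 tilt z [ 0.002  0.    -1.   ] open 0.0375 q [ 0.15  0.11  1.62 -0.    1.41 -0.43]
d units (current axes) [-12.62  -7.64   0.04] az units -0.01
```

>>> apply_moves(steps=[-0.4, -0.24, 0, 0, 0, 0, 20, -0.8, -0.48, 0, 0, 0, 0, 20, -0.9, -0.55, 0, 0, 0, 0, 20, -0.9, -0.55, 0, 0, 0, 0, 20, -0.9, -0.55, 0, 0, 0, 0, 20, -0.9, -0.55, 0, 0, 0, 0, 20, -0.9, -0.55, 0, 0, 0, 0, 20, -0.9, -0.55, 0, 0, 0, 0, 20, -0.9, -0.55, 0, 0, 0, 0, 20, -0.9, -0.55, 0, 0, 0, 0, 20, -0.9, -0.55, 0, 0, 0, 0, 20, -0.9, -0.55, 0, 0, 0, 0, 20])

```text
t: 12.32
tool_pos: [0.5709, -0.2242, 0.1184]
orientation: [-1.499, -2.757, 0.001]
force: [-0.5, 0.7, -0.6]
opening: 0.0368
gripper_force: 19.9
```

>>> apply_moves(steps=[-0.9, -0.52, 0, 0, 0, 0, 20, -0.8, -0.48, 0, 0, 0, 0, 20, -0.5, -0.3, 0, 0, 0, 0, 20, 0, 0, 0, 0, 0, 0, 20, 0, 0, 0, 0, 0, 0, 20, 0, 0, 0, 0, 0, 0, 20])

```text
t: 12.82
tool_pos: [0.5748, -0.2983, 0.1189]
orientation: [-1.5, -2.758, -0.001]
force: [0.6, 0.1, -1.3]
opening: 0.0373
gripper_force: 19.9
```

```bash
python3 -c "
from h import *
plan(.577,-.3064,2.147,.02)"
```

```text
t 12.82 pos [ 0.5748 -0.2983  0.1189] tooly 32.9 tilt z [-0.002  0.002 -1.   ] open 0.0373 q [-0.56  0.29  1.41  0.    1.44 -1.13]
d units (current axes) [-0.27 -0.08  3.3 ] az units -0.02
```

>>> apply_moves(steps=[-0.27, -0.08, 0, 0, 0, 0, 20, 0, 0, 0.5, 0, 0, 0, 20, 0, 0, 0.7, 0, 0, 0, 20, 0, 0, 0.7, 0, 0, 0, 20, 0, 0, 0.7, 0, 0, 0, 20, 0, 0, 0.4, 0, 0, 0, 20, 0, 0, 0.2, 0, 0, 0, 20, 0, 0, 0, 0, 0, 0, 20, 0, 0, 0, 0, 0, 0, 20, 0, 0, 0, 0, 0, 0, 20])

```text
t: 13.65
tool_pos: [0.5794, -0.3076, 0.0263]
orientation: [1.499, 2.758, -0.0]
force: [-0.4, 0.0, -0.4]
opening: 0.0375
gripper_force: 19.9
```

```bash
python3 -c "
from h import *
plan(.577,-.3064,2.147,.0186)"
```

```text
t 13.65 pos [ 0.5794 -0.3076  0.0263] tooly 33.0 tilt z [ 0.002 -0.001 -1.   ] open 0.0375 q [-0.57  0.39  1.47  0.    1.28 -1.14]
d units (current axes) [ 0.08 -0.04  0.26] az units -0.01
```

>>> apply_moves(steps=[0.06, -0.03, 0.13, 0, 0, 0, 20, 0, 0, 0.13, 0, 0, 0, 20, 0, 0, 0, 0, 0, 0, 20, 0, 0, 0, 0, 0, 0, 20, 0, 0, 0, 0, 0, 0, 90, 0, 0, 0, 0, 0, 0, 90, 0, 0, 0, 0, 0, 0, 90, 0, 0, 0, 0, 0, 0, 90, 0, 0, 0, 0, 0, 0, 90, 0, 0, 0, 0, 0, 0, 90, 0, 0, -0.5, 0, 0, 0, 90, 0, 0, -0.8, 0, 0, 0, 90])

```text
t: 14.65
tool_pos: [0.574, -0.3045, 0.0532]
orientation: [-1.498, -2.754, -0.001]
force: [0.4, -0.2, -1.0]
opening: 0.0828
gripper_force: 0.0
```

>>> apply_moves(steps=[0, 0, -0.9, 0, 0, 0, 90, 0, 0, -0.9, 0, 0, 0, 90, 0, 0, -0.3, 0, 0, 0, 90, 0, 0, 0, 0, 0, 0, 90])

```text
t: 14.98
tool_pos: [0.5788, -0.3075, 0.1237]
orientation: [1.497, 2.754, -0.001]
force: [0.5, -0.1, -0.0]
opening: 0.0837
gripper_force: 0.0
```

```bash
python3 -c "
from h import *
plan(.5308,.1875,2.147,.12)
a=eyes.read_camera('side')[90:250,250:400,::-1];b=eyes.read_camera('top')[140:260,270:420,::-1]
r=lambda i,w,h:cv2.resize(i,(w,h),interpolation=cv2.INTER_CUBIC)
cv2.imwrite('pics/s5.png',cv2.convertScaleAbs(np.hstack([r(a,375,400),r(b,425,400)]),alpha=1.4))"
```

```text
t 14.98 pos [ 0.5788 -0.3075  0.1237] tooly 32.9 tilt z [ 0.006 -0.004 -1.   ] open 0.0837 q [-0.57  0.3   1.4   0.    1.44 -1.14]
d units (current axes) [14.72  7.63  0.05] az units -0.01
```

View pics/s5.png

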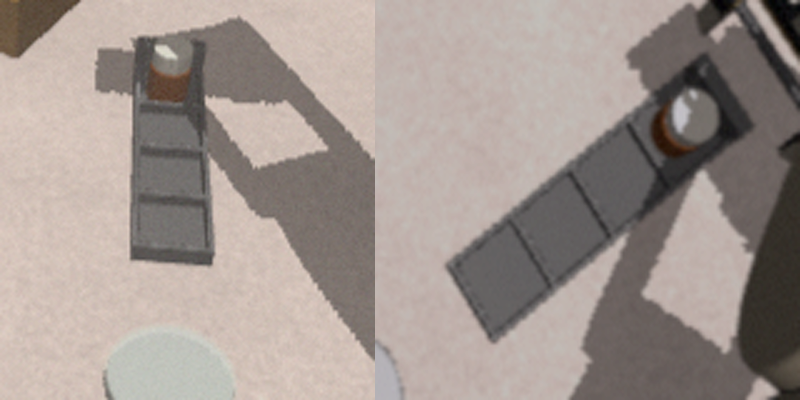

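The jar stands upright in the bay next to the tall wall, at (690,115) in the top crop. The flask is next.

>>> apply_moves(steps=[0.5, 0.26, 0, 0, 0, 0, 90, 0.8, 0.42, 0, 0, 0, 0, 90, 0.95, 0.49, 0, 0, 0, 0, 90, 0.95, 0.49, 0, 0, 0, 0, 90, 0.95, 0.49, 0, 0, 0, 0, 90, 0.95, 0.49, 0, 0, 0, 0, 90, 0.95, 0.49, 0, 0, 0, 0, 90, 0.95, 0.49, 0, 0, 0, 0, 90, 0.95, 0.49, 0, 0, 0, 0, 90, 0.95, 0.49, 0, 0, 0, 0, 90, 0.95, 0.49, 0, 0, 0, 0, 90, 0.95, 0.49, 0, 0, 0, 0, 90])

```text
t: 16.08
tool_pos: [0.5386, 0.0584, 0.116]
orientation: [-1.499, -2.757, 0.003]
force: [1.2, -0.8, 0.7]
opening: 0.0836
gripper_force: 0.0
```

>>> apply_moves(steps=[0.95, 0.5, 0, 0, 0, 0, 90, 0.95, 0.5, 0, 0, 0, 0, 90, 0.95, 0.5, 0, 0, 0, 0, 90, 0.7, 0.36, 0, 0, 0, 0, 90, 0.37, 0.19, 0, 0, 0, 0, 90, 0, 0, 0, 0, 0, 0, 90, 0, 0, 0, 0, 0, 0, 90, 0, 0, 0, 0, 0, 0, 90])

```text
t: 16.75
tool_pos: [0.5281, 0.1878, 0.1176]
orientation: [-1.501, -2.759, 0.003]
force: [1.2, -0.6, -0.3]
opening: 0.0841
gripper_force: 0.0
```

```bash
python3 -c "
from h import *
plan(.5308,.1875,2.147,.028)"
```

```text
t 16.75 pos [0.5281 0.1878 0.1176] tooly 32.9 tilt z [-0.002 -0.001 -1.   ] open 0.0841 q [ 0.25  0.06  1.67 -0.    1.41 -0.32]
d units (current axes) [-0.06  0.08  2.99] az units -0.02
```

>>> apply_moves(steps=[-0.05, 0.05, 0.5, 0, 0, 0, 55, 0, 0, 0.7, 0, 0, 0, 55, 0, 0, 0.7, 0, 0, 0, 55, 0, 0, 0.6, 0, 0, 0, 55, 0, 0, 0.4, 0, 0, 0, 55, 0, 0, 0.1, 0, 0, 0, 55, 0, 0, 0, 0, 0, 0, 55, 0, 0, 0, 0, 0, 0, 55])

```text
t: 17.42
tool_pos: [0.5312, 0.1883, 0.0295]
orientation: [1.501, 2.759, 0.001]
force: [-0.2, 0.1, -0.1]
opening: 0.051
gripper_force: 0.0
```

>>> apply_moves(steps=[0, 0, 0, 0, 0, 0, 5, 0, 0, 0, 0, 0, 0, 5, 0, 0, 0, 0, 0, 0, 5, 0, 0, 0, 0, 0, 0, 5, 0, 0, 0, 0, 0, 0, 5, 0, 0, 0, 0, 0, 0, 5, 0, 0, 0, 0, 0, 0, 5, 0, 0, 0, 0, 0, 0, 5, 0, 0, 0, 0, 0, 0, 5])

```text
t: 18.17
tool_pos: [0.5307, 0.1887, 0.0288]
orientation: [1.5, 2.76, 0.0]
force: [-0.4, 0.8, 1.6]
opening: 0.0175
gripper_force: 20.0
```

```bash
python3 -c "
from h import *
plan(.5308,.1875,2.147,.028)"
```

```text
t 18.17 pos [0.5307 0.1887 0.0288] tooly 32.9 tilt z [ 0.  0. -1.] open 0.0175 q [ 0.25  0.16  1.75  0.    1.24 -0.32]
d units (current axes) [-0.04 -0.02  0.03] az units -0.01
```

>>> apply_moves(steps=[0, 0, -0.2, 0, 0, 0, 5, 0, 0, -0.4, 0, 0, 0, 5, 0, 0, -0.7, 0, 0, 0, 5, 0, 0, -0.8, 0, 0, 0, 5, 0, 0, -0.8, 0, 0, 0, 5, 0, 0, -0.6, 0, 0, 0, 5, 0, 0, 0, 0, 0, 0, 5, -0.4, -0.24, 0, 0, 0, 0, 5, -0.8, -0.48, 0, 0, 0, 0, 5, -0.9, -0.55, 0, 0, 0, 0, 5, -0.9, -0.55, 0, 0, 0, 0, 5, -0.9, -0.55, 0, 0, 0, 0, 5])

```text
t: 19.17
tool_pos: [0.5331, 0.0499, 0.1321]
orientation: [-1.499, -2.759, 0.002]
force: [-0.1, 0.2, -0.5]
opening: 0.017
gripper_force: 20.0
```

>>> apply_moves(steps=[-0.9, -0.55, 0, 0, 0, 0, 5, -0.9, -0.55, 0, 0, 0, 0, 5, -0.9, -0.55, 0, 0, 0, 0, 5, -0.9, -0.55, 0, 0, 0, 0, 5, -0.9, -0.55, 0, 0, 0, 0, 5, -0.9, -0.55, 0, 0, 0, 0, 5, -0.9, -0.55, 0, 0, 0, 0, 5, -0.9, -0.55, 0, 0, 0, 0, 5, -0.8, -0.48, 0, 0, 0, 0, 5, -0.6, -0.4, 0, 0, 0, 0, 5, 0, 0, 0, 0, 0, 0, 5, 0, 0, 0, 0, 0, 0, 5])

```text
t: 20.17
tool_pos: [0.5402, -0.252, 0.132]
orientation: [-1.503, -2.756, -0.0]
force: [-0.3, 1.0, -1.4]
opening: 0.0177
gripper_force: 20.0
```

```bash
python3 -c "
from h import *
plan(.5432,-.2545,2.147,.0295)"
```

```text
t 20.17 pos [ 0.5402 -0.252   0.132 ] tooly 32.8 tilt z [-0.002  0.001 -1.   ] open 0.0177 q [-0.52  0.15  1.56 -0.    1.44 -1.09]
d units (current axes) [-0.13  0.04  3.42] az units -0.04
```

>>> apply_moves(steps=[-0.08, 0.02, 0.5, 0, 0, 0, 5, 0, 0, 0.7, 0, 0, 0, 5, 0, 0, 0.7, 0, 0, 0, 5, 0, 0, 0.7, 0, 0, 0, 5, 0, 0, 0.4, 0, 0, 0, 5, 0, 0, 0.2, 0, 0, 0, 5, 0, 0, 0, 0, 0, 0, 5, 0, 0, 0, 0, 0, 0, 5, 0, 0, 0, 0, 0, 0, 5, 0, 0, 0, 0, 0, 0, 5])

```text
t: 21.0
tool_pos: [0.5448, -0.2531, 0.0393]
orientation: [1.499, 2.758, -0.0]
force: [-0.0, -0.2, -1.1]
opening: 0.0172
gripper_force: 20.0
```

>>> apply_moves(steps=[0, 0, 0.15, 0, 0, 0, 5, 0, 0, 0.15, 0, 0, 0, 5, 0, 0, 0, 0, 0, 0, 5, 0, 0, 0, 0, 0, 0, 5])

```text
t: 21.33
tool_pos: [0.5435, -0.2525, 0.0284]
orientation: [-1.5, -2.76, -0.0]
force: [-0.5, 0.9, -1.2]
opening: 0.0177
gripper_force: 20.0
```

>>> apply_moves(steps=[0, 0, 0, 0, 0, 0, 60, 0, 0, 0, 0, 0, 0, 60, 0, 0, 0, 0, 0, 0, 60, 0, 0, 0, 0, 0, 0, 60, 0, 0, 0, 0, 0, 0, 60, 0, 0, -0.3, 0, 0, 0, 60, 0, 0, -0.7, 0, 0, 0, 60, 0, 0, -0.8, 0, 0, 0, 60, 0, 0, -0.8, 0, 0, 0, 60, 0, 0, -0.6, 0, 0, 0, 60, 0, 0, 0, 0, 0, 0, 60, 0, 0, 0, 0, 0, 0, 60])

```text
t: 22.33
tool_pos: [0.5448, -0.2532, 0.1267]
orientation: [1.499, 2.757, -0.0]
force: [0.4, 0.5, -0.9]
opening: 0.0558
gripper_force: 0.0
```

```bash
python3 -c "
from h import *
plan(.4972,.2393,2.147,.12)"
```

```text
t 22.33 pos [ 0.5448 -0.2532  0.1267] tooly 32.9 tilt z [ 0.003 -0.002 -1.   ] open 0.0558 q [-0.52  0.16  1.56 -0.    1.42 -1.1 ]
d units (current axes) [14.64  7.6   0.19] az units -0.01
```

Same pattern to the square bottle.

>>> apply_moves(steps=[0.5, 0.26, 0, 0, 0, 0, 60, 0.8, 0.42, 0, 0, 0, 0, 60, 0.95, 0.49, 0, 0, 0, 0, 60, 0.95, 0.49, 0, 0, 0, 0, 60, 0.95, 0.49, 0, 0, 0, 0, 60, 0.95, 0.49, 0, 0, 0, 0, 60, 0.95, 0.49, 0, 0, 0, 0, 60, 0.95, 0.49, 0, 0, 0, 0, 60, 0.95, 0.49, 0, 0, 0, 0, 60, 0.95, 0.49, 0, 0, 0, 0, 60, 0.95, 0.49, 0, 0, 0, 0, 60, 0.95, 0.49, 0, 0, 0, 0, 60])

```text
t: 23.33
tool_pos: [0.5058, 0.1124, 0.1229]
orientation: [-1.499, -2.758, 0.002]
force: [0.4, 0.4, -0.8]
opening: 0.0556
gripper_force: 0.0
```

>>> apply_moves(steps=[0.95, 0.5, 0, 0, 0, 0, 60, 0.95, 0.5, 0, 0, 0, 0, 60, 0.95, 0.5, 0, 0, 0, 0, 60, 0.65, 0.34, 0, 0, 0, 0, 60, 0.34, 0.18, 0, 0, 0, 0, 60, 0, 0, 0, 0, 0, 0, 60, 0, 0, 0, 0, 0, 0, 60, 0, 0, 0, 0, 0, 0, 60, 0, 0, 0, 0, 0, 0, 60])

```text
t: 24.08
tool_pos: [0.4963, 0.2386, 0.1244]
orientation: [-1.503, -2.759, 0.001]
force: [-0.4, -0.8, -0.1]
opening: 0.0557
gripper_force: 0.0
```

```bash
python3 -c "
from h import *
plan(.4972,.2393,2.147,.031)"
```

```text
t 24.08 pos [0.4963 0.2386 0.1244] tooly 32.9 tilt z [-0.    -0.001 -1.   ] open 0.0557 q [ 0.36  0.03  1.7  -0.    1.42 -0.22]
d units (current axes) [0.   0.04 3.11] az units -0.03
```

>>> apply_moves(steps=[0, 0.04, 0.5, 0, 0, 0, 60, 0, 0, 0.7, 0, 0, 0, 60, 0, 0, 0.7, 0, 0, 0, 60, 0, 0, 0.6, 0, 0, 0, 60, 0, 0, 0.4, 0, 0, 0, 60, 0, 0, 0.2, 0, 0, 0, 60, 0, 0, 0, 0, 0, 0, 60, 0, 0, 0, 0, 0, 0, 60, 0, 0, 0, 0, 0, 0, 15, 0, 0, 0, 0, 0, 0, 15, 0, 0, 0, 0, 0, 0, 15, 0, 0, 0, 0, 0, 0, 15])

```text
t: 25.08
tool_pos: [0.4977, 0.2409, 0.0324]
orientation: [1.5, 2.759, 0.002]
force: [-1.0, 0.3, 0.5]
opening: 0.0336
gripper_force: 0.0
```

>>> apply_moves(steps=[0, 0, 0, 0, 0, 0, 15, 0, 0, 0, 0, 0, 0, 15, 0, 0, 0, 0, 0, 0, 15, 0, 0, 0, 0, 0, 0, 15])

```text
t: 25.42
tool_pos: [0.4975, 0.2408, 0.0321]
orientation: [1.5, 2.76, 0.001]
force: [-0.3, 0.5, 3.8]
opening: 0.0272
gripper_force: 20.0
```

>>> apply_moves(steps=[0, 0, -0.2, 0, 0, 0, 15, 0, 0, -0.4, 0, 0, 0, 15, 0, 0, -0.7, 0, 0, 0, 15, 0, 0, -0.8, 0, 0, 0, 15, 0, 0, -0.8, 0, 0, 0, 15, 0, 0, -0.6, 0, 0, 0, 15, 0, 0, 0, 0, 0, 0, 15, -0.4, -0.24, 0, 0, 0, 0, 15, -0.8, -0.48, 0, 0, 0, 0, 15, -0.9, -0.55, 0, 0, 0, 0, 15, -0.9, -0.55, 0, 0, 0, 0, 15, -0.9, -0.55, 0, 0, 0, 0, 15])

```text
t: 26.42
tool_pos: [0.4995, 0.1018, 0.1348]
orientation: [-1.499, -2.759, 0.003]
force: [-0.2, -0.3, -0.8]
opening: 0.0273
gripper_force: 20.0
```

>>> apply_moves(steps=[-0.9, -0.55, 0, 0, 0, 0, 15, -0.9, -0.55, 0, 0, 0, 0, 15, -0.9, -0.55, 0, 0, 0, 0, 15, -0.9, -0.55, 0, 0, 0, 0, 15, -0.9, -0.55, 0, 0, 0, 0, 15, -0.9, -0.55, 0, 0, 0, 0, 15, -0.9, -0.55, 0, 0, 0, 0, 15, -0.9, -0.55, 0, 0, 0, 0, 15, -0.8, -0.48, 0, 0, 0, 0, 15, -0.65, -0.4, 0, 0, 0, 0, 15, 0, 0, 0, 0, 0, 0, 15, 0, 0, 0, 0, 0, 0, 15])

```text
t: 27.42
tool_pos: [0.5076, -0.2011, 0.1348]
orientation: [-1.503, -2.755, 0.0]
force: [-0.3, 0.4, -0.3]
opening: 0.0275
gripper_force: 20.0
```

```bash
python3 -c "
from h import *
plan(.5093,-.2026,2.147,.0325)"
```

```text
t 27.42 pos [ 0.5076 -0.2011  0.1348] tooly 32.8 tilt z [-0.003  0.001 -1.   ] open 0.0275 q [-0.47  0.01  1.69 -0.    1.44 -1.04]
d units (current axes) [-0.08  0.03  3.41] az units -0.04
```

>>> apply_moves(steps=[-0.05, 0, 0.5, 0, 0, 0, 15, 0, 0, 0.7, 0, 0, 0, 15, 0, 0, 0.7, 0, 0, 0, 15, 0, 0, 0.7, 0, 0, 0, 15, 0, 0, 0.4, 0, 0, 0, 15, 0, 0, 0.2, 0, 0, 0, 15, 0, 0, 0, 0, 0, 0, 15, 0, 0, 0, 0, 0, 0, 15, 0, 0, 0, 0, 0, 0, 15, 0, 0, 0, 0, 0, 0, 15])

```text
t: 28.25
tool_pos: [0.5112, -0.2018, 0.0422]
orientation: [1.499, 2.758, 0.0]
force: [-0.2, 0.4, -1.0]
opening: 0.0275
gripper_force: 20.0
```

>>> apply_moves(steps=[0, 0, 0.16, 0, 0, 0, 15, 0, 0, 0.16, 0, 0, 0, 15, 0, 0, 0, 0, 0, 0, 15, 0, 0, 0, 0, 0, 0, 15])

```text
t: 28.58
tool_pos: [0.5104, -0.2015, 0.0311]
orientation: [1.5, 2.76, 0.0]
force: [0.4, -0.0, 0.0]
opening: 0.0271
gripper_force: 20.0
```

>>> apply_moves(steps=[0, 0, 0, 0, 0, 0, 60, 0, 0, 0, 0, 0, 0, 60, 0, 0, 0, 0, 0, 0, 60, 0, 0, 0, 0, 0, 0, 60, 0, 0, 0, 0, 0, 0, 60, 0, 0, -0.3, 0, 0, 0, 60, 0, 0, -0.7, 0, 0, 0, 60, 0, 0, -0.8, 0, 0, 0, 60, 0, 0, -0.8, 0, 0, 0, 60, 0, 0, -0.6, 0, 0, 0, 60, 0, 0, 0, 0, 0, 0, 60, 0, 0, 0, 0, 0, 0, 60])

```text
t: 29.58
tool_pos: [0.5112, -0.2019, 0.1289]
orientation: [1.499, 2.757, 0.0]
force: [0.2, 0.0, -0.5]
opening: 0.0556
gripper_force: 0.0
```

```bash
python3 -c "
from h import *
plan(.464,.291,2.147,.12)"
```

```text
t 29.58 pos [ 0.5112 -0.2019  0.1289] tooly 32.9 tilt z [ 0.003 -0.002 -1.   ] open 0.0556 q [-0.47  0.02  1.7  -0.    1.42 -1.04]
d units (current axes) [14.65  7.61  0.27] az units -0.01
```

>>> apply_moves(steps=[0.5, 0.26, 0, 0, 0, 0, 60, 0.8, 0.42, 0, 0, 0, 0, 60, 0.95, 0.49, 0, 0, 0, 0, 60, 0.95, 0.49, 0, 0, 0, 0, 60, 0.95, 0.49, 0, 0, 0, 0, 60, 0.95, 0.49, 0, 0, 0, 0, 60, 0.95, 0.49, 0, 0, 0, 0, 60, 0.95, 0.49, 0, 0, 0, 0, 60, 0.95, 0.49, 0, 0, 0, 0, 60, 0.95, 0.49, 0, 0, 0, 0, 60, 0.95, 0.49, 0, 0, 0, 0, 60, 0.95, 0.49, 0, 0, 0, 0, 60])

```text
t: 30.58
tool_pos: [0.4729, 0.1629, 0.1255]
orientation: [-1.5, -2.759, 0.003]
force: [0.4, -0.8, -0.4]
opening: 0.056
gripper_force: 0.0
```

>>> apply_moves(steps=[0.95, 0.5, 0, 0, 0, 0, 60, 0.95, 0.5, 0, 0, 0, 0, 60, 0.95, 0.5, 0, 0, 0, 0, 60, 0.65, 0.34, 0, 0, 0, 0, 60, 0.34, 0.18, 0, 0, 0, 0, 60, 0, 0, 0, 0, 0, 0, 60, 0, 0, 0, 0, 0, 0, 60, 0, 0, 0, 0, 0, 0, 60, 0, 0, 0, 0, 0, 0, 60])

```text
t: 31.33
tool_pos: [0.4629, 0.2898, 0.1268]
orientation: [1.503, 2.759, -0.001]
force: [-0.0, 0.1, 0.4]
opening: 0.0556
gripper_force: 0.0
```

```bash
python3 -c "
from h import *
plan(.464,.291,2.147,.039)"
```

```text
t 31.33 pos [0.4629 0.2898 0.1268] tooly 32.9 tilt z [-0.    -0.001 -1.   ] open 0.0556 q [ 0.47  0.02  1.71 -0.    1.42 -0.11]
d units (current axes) [0.02 0.05 2.93] az units -0.03
```

>>> apply_moves(steps=[0, 0.04, 0.5, 0, 0, 0, 60, 0, 0, 0.7, 0, 0, 0, 60, 0, 0, 0.7, 0, 0, 0, 60, 0, 0, 0.6, 0, 0, 0, 60, 0, 0, 0.3, 0, 0, 0, 60, 0, 0, 0.1, 0, 0, 0, 60, 0, 0, 0, 0, 0, 0, 60, 0, 0, 0, 0, 0, 0, 60, 0, 0, 0, 0, 0, 0, 12, 0, 0, 0, 0, 0, 0, 12, 0, 0, 0, 0, 0, 0, 12, 0, 0, 0, 0, 0, 0, 12])

```text
t: 32.33
tool_pos: [0.464, 0.2921, 0.0407]
orientation: [1.5, 2.76, 0.001]
force: [0.2, 1.0, 0.2]
opening: 0.0338
gripper_force: 0.0
```

>>> apply_moves(steps=[0, 0, 0, 0, 0, 0, 12, 0, 0, 0, 0, 0, 0, 12, 0, 0, 0, 0, 0, 0, 12, 0, 0, 0, 0, 0, 0, 12])

```text
t: 32.67
tool_pos: [0.4638, 0.292, 0.0403]
orientation: [1.5, 2.76, 0.0]
force: [0.2, -0.6, 1.4]
opening: 0.0233
gripper_force: 20.0
```

>>> apply_moves(steps=[0, 0, -0.2, 0, 0, 0, 12, 0, 0, -0.4, 0, 0, 0, 12, 0, 0, -0.7, 0, 0, 0, 12, 0, 0, -0.8, 0, 0, 0, 12, 0, 0, -0.8, 0, 0, 0, 12, 0, 0, -0.6, 0, 0, 0, 12, 0, 0, 0, 0, 0, 0, 12, -0.4, -0.24, 0, 0, 0, 0, 12, -0.8, -0.48, 0, 0, 0, 0, 12, -0.9, -0.55, 0, 0, 0, 0, 12, -0.9, -0.55, 0, 0, 0, 0, 12, -0.9, -0.55, 0, 0, 0, 0, 12])

```text
t: 33.67
tool_pos: [0.4662, 0.1529, 0.1435]
orientation: [-1.499, -2.759, 0.003]
force: [1.1, -0.0, -0.1]
opening: 0.0234
gripper_force: 20.0
```

>>> apply_moves(steps=[-0.9, -0.55, 0, 0, 0, 0, 12, -0.9, -0.55, 0, 0, 0, 0, 12, -0.9, -0.55, 0, 0, 0, 0, 12, -0.9, -0.55, 0, 0, 0, 0, 12, -0.9, -0.55, 0, 0, 0, 0, 12, -0.9, -0.55, 0, 0, 0, 0, 12, -0.9, -0.55, 0, 0, 0, 0, 12, -0.9, -0.55, 0, 0, 0, 0, 12, -0.8, -0.48, 0, 0, 0, 0, 12, -0.65, -0.4, 0, 0, 0, 0, 12, 0, 0, 0, 0, 0, 0, 12, 0, 0, 0, 0, 0, 0, 12])

```text
t: 34.67
tool_pos: [0.4743, -0.1499, 0.1437]
orientation: [-1.503, -2.756, 0.0]
force: [-0.6, 0.4, -0.6]
opening: 0.023
gripper_force: 20.0
```

```bash
python3 -c "
from h import *
plan(.4754,-.1507,2.147,.0405)"
```

```text
t 34.67 pos [ 0.4743 -0.1499  0.1437] tooly 32.8 tilt z [-0.002  0.001 -1.   ] open 0.023 q [-0.41 -0.13  1.81 -0.    1.46 -0.98]
d units (current axes) [-0.05  0.02  3.44] az units -0.04
```

>>> apply_moves(steps=[0, -0.03, 0.5, 0, 0, 0, 12, 0, 0, 0.7, 0, 0, 0, 12, 0, 0, 0.7, 0, 0, 0, 12, 0, 0, 0.7, 0, 0, 0, 12, 0, 0, 0.4, 0, 0, 0, 12, 0, 0, 0.2, 0, 0, 0, 12, 0, 0, 0, 0, 0, 0, 12, 0, 0, 0, 0, 0, 0, 12, 0, 0, 0, 0, 0, 0, 12, 0, 0, 0, 0, 0, 0, 12])

```text
t: 35.5
tool_pos: [0.4761, -0.1498, 0.0505]
orientation: [1.499, 2.758, 0.0]
force: [-0.4, -0.7, -0.9]
opening: 0.0231
gripper_force: 20.0
```

>>> apply_moves(steps=[0, 0, 0.16, 0, 0, 0, 12, 0, 0, 0.15, 0, 0, 0, 12, 0, 0, 0, 0, 0, 0, 12, 0, 0, 0, 0, 0, 0, 12])

```text
t: 35.83
tool_pos: [0.4747, -0.1493, 0.0394]
orientation: [-1.5, -2.759, 0.0]
force: [-0.8, 0.2, -0.4]
opening: 0.0231
gripper_force: 20.0
```

Release, rise, and back off sideways for a clear look.

>>> apply_moves(steps=[0, 0, 0, 0, 0, 0, 60, 0, 0, 0, 0, 0, 0, 60, 0, 0, 0, 0, 0, 0, 60, 0, 0, 0, 0, 0, 0, 60, 0, 0, 0, 0, 0, 0, 60, 0, 0, -0.3, 0, 0, 0, 60, 0, 0, -0.7, 0, 0, 0, 60, 0, 0, -0.8, 0, 0, 0, 60, 0, 0, -0.8, 0, 0, 0, 60, 0, 0, -0.6, 0, 0, 0, 60, 0.4, 0, 0, 0, 0, 0, 60, 0.8, 0, 0, 0, 0, 0, 60])

```text
t: 36.83
tool_pos: [0.4573, -0.1208, 0.1386]
orientation: [1.5, 2.755, 0.0]
force: [0.1, 1.0, 0.0]
opening: 0.056
gripper_force: 0.0
```

>>> apply_moves(steps=[0.9, 0, 0, 0, 0, 0, 60, 0.9, 0, 0, 0, 0, 0, 60, 0.9, 0, 0, 0, 0, 0, 60, 0.9, 0, 0, 0, 0, 0, 60, 0.9, 0, 0, 0, 0, 0, 60, 0.5, 0, 0, 0, 0, 0, 60, 0, 0, 0, 0, 0, 0, 60, 0, 0, 0, 0, 0, 0, 60, 0, 0, 0, 0, 0, 0, 60])

```text
t: 37.58
tool_pos: [0.3745, 0.0062, 0.1364]
orientation: [1.5, 2.759, 0.0]
force: [-0.8, 0.6, 0.3]
opening: 0.0556
gripper_force: 0.0
```

```bash
python3 -c "
from h import *
S=eyes.read_camera('side');T=eyes.read_camera('top')
e=np.array([.5263,-.2286]);u=np.array([np.cos(-.9919),np.sin(-.9919)])
for n,x in (('jar',.093),('flask',.031),('square',-.031),('vial',-.093)):
  X=[*(e+x*u),.006]
  for c in ('top','side'): print(n,c,proj(c,[X]).round(0).tolist(),[(np.round(d['xy']).tolist(),round(d['conf'],2)) for d in eyes.place_of(c,n)][:2])
a=S[80:210,270:370,::-1];b=T[140:260,280:420,::-1]
r=lambda i,w,h:cv2.resize(i,(w,h),interpolation=cv2.INTER_CUBIC)
cv2.imwrite('pics/s6.png',cv2.convertScaleAbs(np.hstack([r(a,330,430),r(b,470,430)]),alpha=1.4))"
```

```text
jar top [[375.0, 179.0]] [([377.0, 179.0], 0.66)]
jar side [[318.0, 128.0]] []
flask top [[355.0, 194.0]] [([357.0, 193.0], 0.82), ([378.0, 179.0], 0.23)]
flask side [[318.0, 144.0]] []
square top [[335.0, 208.0]] [([335.0, 206.0], 0.54)]
square side [[318.0, 162.0]] []
vial top [[314.0, 223.0]] [([316.0, 222.0], 0.66)]
vial side [[319.0, 182.0]] [([317.0, 182.0], 0.64)]
```

View pics/s6.png

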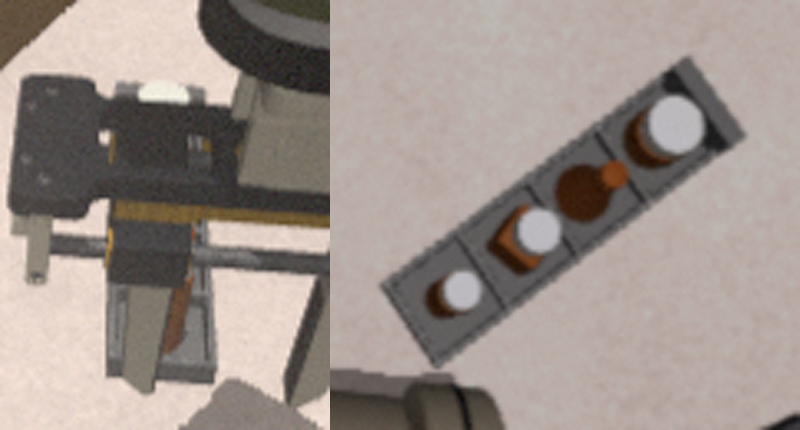

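All four stand upright and released, in order jar, flask, square, vial from the tall wall, at (665,130), (590,190), (525,240) and (455,295) in the top crop. Networks put them within about 2 px of the bay centres. I hand in.

```bash
python3 -c "
from plant import robot
print(robot.close_job())"
```

```text
the job is handed in; nothing more can be done
None
```

The job is handed in at about 38 s of the 96 s limit: counted from the tall wall, the empty rack now holds jar, flask, square, vial, the reverse of before, all upright and released near their bay centres in the last top picture; the rings were left alone but I did not look at them again, and the hand-in returned no verdict.

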